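Put the pewter stein fittings away by kind

ROBOT

A 6-joint arm with a two-finger parallel gripper is mounted at the origin on the work surface. World frame = base frame: x ahead of the robot, y to its left, z up, the work surface at z = 0. Lengths are in m, angles in rad, forces in N, time in s.
With the tool pointing down it reaches from about 0.3 to 0.75 m from the base axis. Payload 8.5 kg.
Tool frame: the origin (TCP) lies at the very end of the fingers, on their centre line; the grasp point (between the pads) lies 19 mm behind it; z points along the fingers, y is the line along which they close (so a half turn about z gives the same grasp; the last joint's range is limited). The gripper opens to 85 mm and grips with 20 to 120 N. Pads are 22 mm wide; open, the fingers measure 114 mm over their backs; the gripper's body (76 mm by 85 mm) begins 54 mm behind the grasp point. The pads swing forward as they close: fully open they stand 13 mm farther back than shut.
Start: joints at [1.1, 0.381, 1.297, -0, 1.464, -0.215], TCP at [0.139, 0.532, 0.231] pointing down, gripper open.
Joint ranges: [-3.11, 3.11], [-0.89, 2.33], [0.22, 2.48], [-1.42, 4.56], [0.17, 2.85], [-2.88, 2.88]. Speed limits (rad/s): [2.39, 2.39, 3.14, 3.14, 3.14, 3.14].

INTERFACE

Orientations are given as a unit quaternion [w, x, y, z].
In Python, from rig import robot, cams, order gives the robot as it stands. The module is installed in compiled form; this text tells all that it offers.
- The arm moves only by the tool play_rows, never from a script. Its argument "plan" is a list of rows, each an object of numbers: "gripper": the opening, from 0 (shut) to 1 (fully open); "x", "y", "z": the shift along the tool's x, y, z in m; "ax", "ay", "az": the turn, a rotation vector about the tool's x, y, z in degrees. In form: [{"gripper": .., "x": .., "y": .., "z": .., "ax": .., "ay": .., "az": ..}, ...]. A call has 1 to 12 rows; each row shifts and turns the commanded pose from where the row before left it, along the tool's axes as they then stand; what a row does not reach is not made up. A row lasts 1/8 s, in which the tool goes at most 62.5 mm and 10.7 degrees, less where a joint would pass 70% of its speed; a pose out of reach is approached as far as the arm can. A call with a gripper value outside its range is refused whole. The fingers move at their own pace and stop on an object; the grip force is fixed at half the most. Time passes only in rows, so rows that do not move let the fingers close. It gives the time, the measured TCP pose, the force, the opening and the grip force at its end, in the units of the state.
- robot.observe(): the state, without advancing time (a new reading comes with each control period).
- cams.capture(name): name is "side" or "top" or "wrist"; returns a dict with "frame" (384x512x3 uint8, red, green, blue), "K" (3x3 intrinsics, pixels), "rvec" (rotation vector, rad) and "tvec" (3), from world to camera coordinates, as OpenCV has them. Camera axes: x right, y down, z forward; pixel columns grow to the right and rows downward; lengths in m; the calibration is good to about 2 mm. A picture is of the moment at which its call begins. There is no depth.
- order.job_done(): hands the job in; it is judged then, once.
The state is a dict: "time_s": time; "q": joint angles; "qd": joint speeds; "joint_efforts": joint torques, N m; "tcp_pos": TCP position; "eef_rot": TCP orientation; "ft_force": force on the tool from outside, world axes, zero at the start; "wrist_torque": the same for the moment, N m; "width": opening from 0.0 (shut) to 1.0 (fully open); "grasp_force": force on a finger pad.
Only numpy, scipy, OpenCV 4.12 (cv2) and the standard library are available. Lean on these libraries where they do the work, as an engineer would, in place of code of your own. Each camera call takes 0.05 s, during which the arm holds its last target. There are 200 camera calls.

TASK

Put the five loose pewter castings away: each goes into the long empty bay of the tray whose sample, fastened in the short bay at the far end, is of the same kind (steeple lids, low button lids, thumb lifts). Lay each one flat on the tray's floor, right way up, beside and not on top of any other, and set it down gently, since soft pewter dents when it is dropped. Leave the two painted steins that stand among them upright and where they are.

Things in the scene. Friction and masses are not known exactly. Their poses are not given: they have to be found in the camera images.
- steeple_1: Pewter steeple lid, one of two alike: 70 mm round rim, stepped spire 70 mm tall, 160 g. Lies flat; origin: centre of its underside, z up. A 12 mm wide hinge lug reaches 40 mm out along its +x. Grip its finial, an upright 18 mm cylinder from 50 to 64 mm above the underside (14 mm neck below it, from 41 mm up), at any gripper yaw.
- steeple_2: Pewter steeple lid, one of two alike: 70 mm round rim, stepped spire 70 mm tall, 160 g. Lies flat; origin: centre of its underside, z up. A 12 mm wide hinge lug reaches 40 mm out along its +x. Grip its finial, an upright 18 mm cylinder from 50 to 64 mm above the underside (14 mm neck below it, from 41 mm up), at any gripper yaw.
- button_1: Pewter button lid, one of two alike: 70 mm round rim, dome 16 mm high, 37 mm tall in all, 120 g. Lies flat; origin: centre of its underside, z up. A 12 mm wide hinge lug reaches 40 mm out along its +x. Grip the button on its crown, an upright 18 mm cylinder from 22 to 34 mm above the underside (14 mm neck below it), at any gripper yaw.
- button_2: Pewter button lid, one of two alike: 70 mm round rim, dome 16 mm high, 37 mm tall in all, 120 g. Lies flat; origin: centre of its underside, z up. A 12 mm wide hinge lug reaches 40 mm out along its +x. Grip the button on its crown, an upright 18 mm cylinder from 22 to 34 mm above the underside (14 mm neck below it), at any gripper yaw.
- thumb_1: Pewter thumb lift, 70 g: flat strap 66 mm long (x, -34 to +32 mm), 22 mm wide, 7 mm thick, with a 34 mm cross barrel, 12 mm thick, at +x and an upright baluster 42 mm tall. Lies flat; origin: underside, below the baluster, z up. Grip the baluster's head, an upright 18 mm cylinder from 22 to 36 mm above the underside (12 mm neck below), at any gripper yaw.
- tray_steeple: Fixed plywood tray for steeple lids; a sample of them is fastened in its short far bay. 292 x 112 mm, 6 mm walls 20 mm tall, floor 5 mm thick. Origin: on the table under the centre of the empty stock bay, x towards the sample. Stock bay inside: x -95 to +95, y -50 to +50 mm, room for two lids in line along x. Sample bay: x +101 to +185 mm, sample at x +143, not to be moved.
- tray_button: Fixed plywood tray for button lids; a sample of them is fastened in its short far bay. 292 x 112 mm, 6 mm walls 20 mm tall, floor 5 mm thick. Origin: on the table under the centre of the empty stock bay, x towards the sample. Stock bay inside: x -95 to +95, y -50 to +50 mm, room for two lids in line along x. Sample bay: x +101 to +185 mm, sample at x +143, not to be moved.
- tray_thumb: Fixed plywood tray for thumb lifts; a sample of them is fastened in its short far bay. 292 x 112 mm, 6 mm walls 20 mm tall, floor 5 mm thick. Origin: on the table under the centre of the empty stock bay, x towards the sample. Stock bay inside: x -95 to +95, y -50 to +50 mm, room for two lids in line along x. Sample bay: x +101 to +185 mm, sample at x +143, not to be moved.
- stein_1: White painted stein (handled mug), open at the top, 95 mm tall, 74 mm across, handle reaching 68 mm from the axis along its own -x; a bystander to be left standing where it is. Origin: centre of its underside.
- stein_2: White painted stein (handled mug), open at the top, 95 mm tall, 74 mm across, handle reaching 68 mm from the axis along its own -x; a bystander to be left standing where it is. Origin: centre of its underside.
There are look-alikes about, which are no part of the job. What is shaped like the button_2 but turquoise or yellow is not meant. What is shaped like the steeple_1 but turquoise is not meant.

How it is judged:
At the end, for the whole second after the job is handed in: Both steeple lids, both button lids and the thumb lift lie in the stock bay of the tray of their own kind: origin within the bay's inner walls and 2 to 9 mm above the table (on the 5 mm floor), upright within 0.1 rad, released and at rest (x of steeple_1 in the frame of tray_steeple between -0.095 and 0.095 m and y of steeple_1 in the frame of tray_steeple between -0.05 and 0.05 m and z of steeple_1 in the frame of tray_steeple between 0.002 and 0.009 m and angle between each of steeple_1, steeple_2, button_1, button_2, thumb_1's own z axis and vertical below 0.1 rad and linear speed of each of steeple_1, steeple_2, button_1, button_2, thumb_1 below 0.02 m/s and angular speed of each of steeple_1, steeple_2, button_1, button_2, thumb_1 below 0.2 rad/s and x of steeple_2 in the frame of tray_steeple between -0.095 and 0.095 m and y of steeple_2 in the frame of tray_steeple between -0.05 and 0.05 m and z of steeple_2 in the frame of tray_steeple between 0.002 and 0.009 m and x of button_1 in the frame of tray_button between -0.095 and 0.095 m and y of button_1 in the frame of tray_button between -0.05 and 0.05 m and z of button_1 in the frame of tray_button between 0.002 and 0.009 m and x of button_2 in the frame of tray_button between -0.095 and 0.095 m and y of button_2 in the frame of tray_button between -0.05 and 0.05 m and z of button_2 in the frame of tray_button between 0.002 and 0.009 m and x of thumb_1 in the frame of tray_thumb between -0.095 and 0.095 m and y of thumb_1 in the frame of tray_thumb between -0.05 and 0.05 m and z of thumb_1 in the frame of tray_thumb between 0.002 and 0.009 m); the robot touches nothing.
It fails at once if a casting is dropped or thrown: it moves faster than 0.7 m/s while the fingers do not hold it ((linear speed of steeple_1 above 0.7 m/s and contact force between steeple_1 and the fingers below 0.05 N) or (linear speed of steeple_2 above 0.7 m/s and contact force between steeple_2 and the fingers below 0.05 N) or (linear speed of button_1 above 0.7 m/s and contact force between button_1 and the fingers below 0.05 N) or (linear speed of button_2 above 0.7 m/s and contact force between button_2 and the fingers below 0.05 N) or (linear speed of thumb_1 above 0.7 m/s and contact force between thumb_1 and the fingers below 0.05 N)).
It fails at once if a painted stein is shifted more than 20 mm or tipped over (distance of any of stein_1, stein_2 from where it was at the start of the episode above 0.02 m or angle between any of stein_1, stein_2's own z axis and vertical above 0.3 rad).
It also fails if it takes over 120 s, if anything falls off the work surface, if the arm or the gripper's body presses on something with over 40 N, if the wrist force passes 120 N, or if a joint passes its speed limit or range.

## Working session

There is one attempt and no reset: what is moved stays moved. The work goes in short steps, Python scripts to look and compute and a tool call to move; the robot and the scene stay as the last step left them, time stands still between calls to the robot, and variables do not carry over. Pictures are saved under pics/ and viewed, at most 14 in all, crops included, and the job is handed in when it is done.

Besides the shell and the picture viewer there is one more tool, called after "Call:" as name(argument=value, ...), one argument or row to a line, values as JSON. play_rows: Moves the arm, as the interface text tells. Its arguments: {"type":"object","properties":{"plan":{"type":"array","items":{"type":"object","properties":{"gripper":{"type":"number"},"x":{"type":"number"},"y":{"type":"number"},"z":{"type":"number"},"ax":{"type":"number"},"ay":{"type":"number"},"az":{"type":"number"}}}}},"required":["plan"]}

```bash
mkdir -p pics
cat > h.py <<'E'
import numpy as np, cv2
from rig import robot, cams, order
def cap(n,f=None):
    c=cams.capture(n)
    if f: cv2.imwrite('pics/'+f,c['frame'][:,:,::-1])
    return c
def ray(c,uv,z):
    R=cv2.Rodrigues(np.array(c['rvec'],float))[0]; t=np.array(c['tvec'],float).ravel()
    p=cv2.undistortPoints(np.array([[uv]],float),np.array(c['K']),None)[0,0]
    o=-R.T@t; d=R.T@np.array([p[0],p[1],1]); return o+d*(z-o[2])/d[2]
def proj(c,P):
    return cv2.projectPoints(np.array(P,float).reshape(-1,3),np.array(c['rvec'],float),np.array(c['tvec'],float),np.array(c['K']),None)[0][:,0]
E
python3 - <<'E'
from h import *
for n in('top','side','wrist'):
    c=cap(n,n+'0.png'); R=cv2.Rodrigues(np.array(c['rvec'],float))[0]
    print(n,c['K'][0][0],(-R.T@np.array(c['tvec']).ravel()).round(3),R[2].round(2))
s=robot.observe();print(s['time_s'],s['tcp_pos'],s['eef_rot'],s['width'])
E
```

```text
top 361.8173854670372 [0.322 0.02  0.935] [ 0.13 -0.02 -0.99]
side 497.41055836045564 [0.334 1.345 0.986] [ 0.07 -0.81 -0.59]
wrist 313.54371358122984 [0.073 0.55  0.375] [ 0.26 -0.07 -0.96]
0.15 [0.13907247 0.53190912 0.2308474 ] [-1.88938401e-04  1.27551964e-01  9.91831729e-01 -5.32050311e-04] 0.9984939282669631
```

View pics/top0.png

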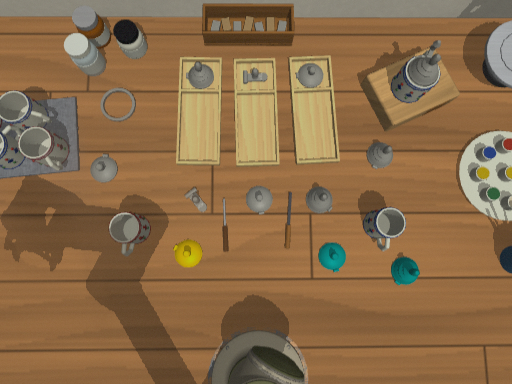

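View pics/side0.png

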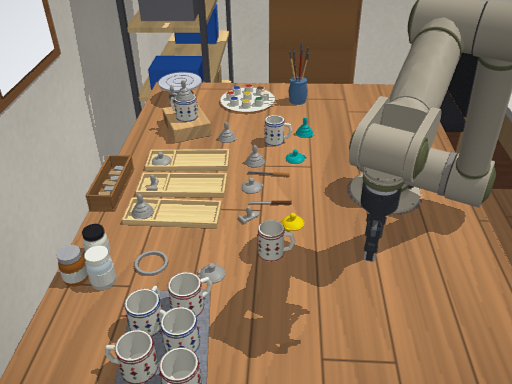

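Top view: world x runs up and y runs left. The trays, by their samples, are left (200,110) steeple, middle (256,110) thumb, and right (314,110) button. Loose candidates by top pixel are (104,168), (259,199), (319,199), (379,153) and thumb (195,198). Look-alikes to leave are yellow (188,253), turquoise (332,256) and turquoise (405,270). The steins are at (128,228) and (385,225). I'll check these in one close crop.

Run:
```python
import cv2,numpy as np
t=cv2.imread('pics/top0.png')[50:220,85:400]; s=cv2.imread('pics/side0.png')[110:290,115:325]
r=lambda im,w:cv2.resize(im,(w,round(im.shape[0]*w/im.shape[1])),interpolation=cv2.INTER_CUBIC)
cv2.imwrite('pics/c1.png',r(t,790)); cv2.imwrite('pics/c2.png',r(s,690))
```

```text
(no output)
```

View pics/c1.png

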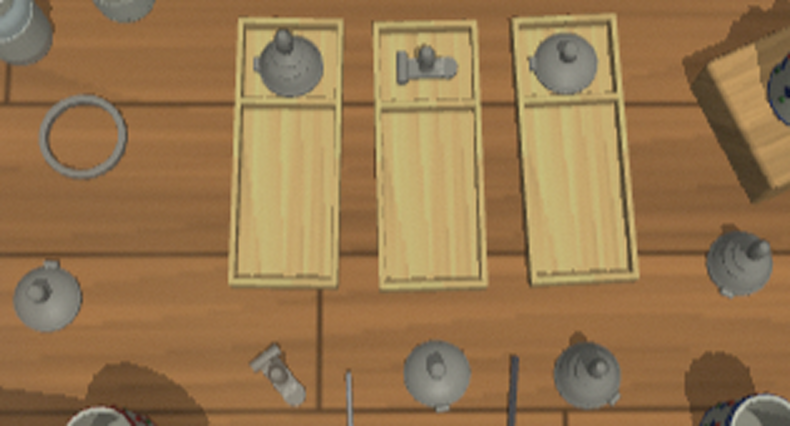

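View pics/c2.png

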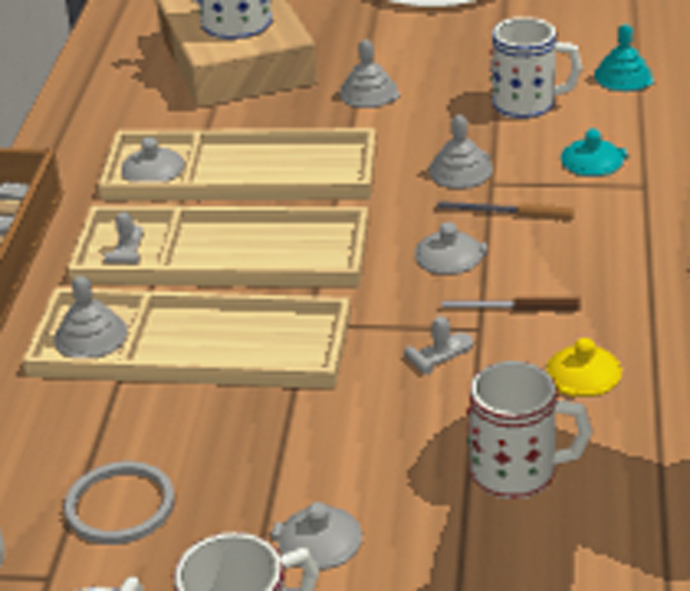

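The crops agree. The two buttons are A at top (100,166) and B at (259,195). The steeples are C at (323,196) and D at (387,149), and the thumb lift is at (195,198). All five are grey pewter. Next I'll triangulate the knobs and measure the trays.

Run:
```python
from h import *
T=cams.capture('top');S=cams.capture('side')
P=lambda c:np.array(c['K'])@np.c_[cv2.Rodrigues(np.array(c['rvec'],float))[0],np.array(c['tvec'],float).ravel()]
tp=lambda p:np.array([85+(p[0]+.5)/2.508-.5,50+(p[1]+.5)/2.508-.5]);sp=lambda p:np.array([115+(p[0]+.5)/3.286-.5,110+(p[1]+.5)/3.286-.5])
D={'A':((38,292),(319,512),.034),'B':((436,364),(448,231),.034),'C':((597,366),(459,123),.064),'D':((757,248),(366,48),.064),'th':((277,372),(440,328),.036)}
g=cv2.cvtColor(T['frame'],cv2.COLOR_RGB2HSV)
for k,(a,b,h) in D.items():
    X=cv2.triangulatePoints(P(T),P(S),tp(a),sp(b)).ravel();X=X[:3]/X[3]
    print(k,X.round(3),ray(T,tp(a),h).round(3),ray(S,sp(b),h).round(3))
for n,q in {'st':((239,18),(343,20),(337,288),(230,284)),'th':((374,22),(477,20),(487,287),(380,288)),'bu':((512,17),(616,14),(636,278),(528,284))}.items():
    w=np.array([ray(T,tp(p),.02)[:2] for p in q]); ax=(w[0]+w[1]-w[2]-w[3])/2;L=np.hypot(*ax);u=ax/L
    print(n,'L',L.round(3),'W',np.linalg.norm(w[0]-w[1]).round(3),'yaw',np.arctan2(u[1],u[0]).round(3),'org',((w[2]+w[3])/2+u*.101).round(3),'u',u.round(3))
```

```text
A [0.521 0.397 0.028] [0.521 0.395 0.034] [0.519 0.403 0.034]
B [ 0.442 -0.005  0.029] [ 0.446 -0.005  0.034] [0.44  0.003 0.034]
C [ 0.438 -0.161  0.061] [ 0.439 -0.161  0.064] [ 0.437 -0.156  0.064]
D [ 0.556 -0.325  0.06 ] [ 0.556 -0.323  0.064] [ 0.555 -0.318  0.064]
th [0.438 0.154 0.03 ] [0.438 0.153 0.036] [0.437 0.162 0.036]
st L 0.292 W 0.111 yaw -0.014 org [0.63  0.149] u [ 1.    -0.014]
th L 0.292 W 0.11 yaw 0.021 org [ 0.628 -0.001] u [1.    0.021]
bu L 0.292 W 0.112 yaw 0.037 org [ 0.634 -0.153] u [0.999 0.037]
```

Call:
play_rows(
  plan=[
    {"gripper":0.6,"az":-7.35},
    {"gripper":0.6,"az":-7.35},
    {"gripper":0.6,"x":-0.03,"y":-0.038},
    {"gripper":0.6,"x":-0.03,"y":-0.038},
    {"gripper":0.6,"x":-0.03,"y":-0.038},
    {"gripper":0.6,"x":-0.03,"y":-0.038},
    {"gripper":0.6,"x":-0.03,"y":-0.038},
    {"gripper":0.6,"x":-0.03,"y":-0.038},
    {"gripper":0.6,"x":-0.03,"y":-0.038},
    {"gripper":0.6,"x":-0.03,"y":-0.038},
    {"gripper":0.6,"x":-0.03,"y":-0.038},
    {"gripper":0.6,"x":-0.029,"y":-0.034},
  ],
)

```text
schema error: expected keys gripper, x, y, z, ax, ay, az
```

Run:
```python
from h import *
c=cap('wrist','w1.png'); s=robot.observe();print(s['tcp_pos'].round(4),s['eef_rot'].round(4),s['q'].round(2),s['width'])
print(proj(c,[[.438,.153,.036],[.446,-.005,.034],[.438,.153,0]]).round(0))
```

```text
[0.1391 0.532  0.2311] [-1.000e-04  1.275e-01  9.918e-01 -2.000e-04] [ 1.1   0.38  1.3  -0.    1.46 -0.22] 0.9980280599375824
[[ 58. 434.]
 [-37. 457.]
 [ 72. 411.]]
```

View pics/w1.png

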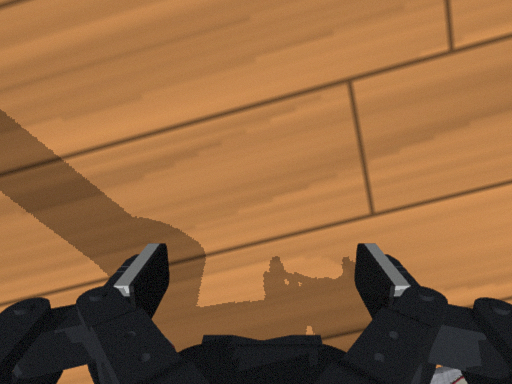

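The call was refused because every key is required. The picture shows only the open fingers over bare table.

Call:
play_rows(
  plan=[
    {"gripper":0.6,"x":0,"y":0,"z":0,"ax":0,"ay":0,"az":-7.35},
    {"gripper":0.6,"x":0,"y":0,"z":0,"ax":0,"ay":0,"az":-7.35},
    {"gripper":0.6,"x":-0.03,"y":-0.038,"z":0,"ax":0,"ay":0,"az":0},
    {"gripper":0.6,"x":-0.03,"y":-0.038,"z":0,"ax":0,"ay":0,"az":0},
    {"gripper":0.6,"x":-0.03,"y":-0.038,"z":0,"ax":0,"ay":0,"az":0},
    {"gripper":0.6,"x":-0.03,"y":-0.038,"z":0,"ax":0,"ay":0,"az":0},
    {"gripper":0.6,"x":-0.03,"y":-0.038,"z":0,"ax":0,"ay":0,"az":0},
    {"gripper":0.6,"x":-0.03,"y":-0.038,"z":0,"ax":0,"ay":0,"az":0},
    {"gripper":0.6,"x":-0.03,"y":-0.038,"z":0,"ax":0,"ay":0,"az":0},
    {"gripper":0.6,"x":-0.03,"y":-0.038,"z":0,"ax":0,"ay":0,"az":0},
    {"gripper":0.6,"x":-0.03,"y":-0.038,"z":0,"ax":0,"ay":0,"az":0},
    {"gripper":0.6,"x":-0.029,"y":-0.034,"z":0,"ax":0,"ay":0,"az":0},
  ],
)

```text
time_s: 1.8
tcp_pos: [0.4393, 0.1548, 0.2314]
eef_rot: [0.0, -0.0, 1.0, 0.0]
ft_force: [0.3, -0.4, 0.2]
width: 0.597
grasp_force: 0.0
```

Run:
```python
from h import *
c=cap('wrist','w2.png'); s=robot.observe();print(s['tcp_pos'].round(4),s['eef_rot'].round(4),s['q'].round(2),s['width'])
print(proj(c,[[.438,.153,.036],[.446,-.005,.034],[.438,.153,0]]).round(0))
```

```text
[0.4424 0.1518 0.2312] [ 9.0e-04  1.1e-03  1.0e+00 -8.0e-04] [ 0.08  0.24  1.51 -0.    1.39 -1.49] 0.5957907714847211
[[259. 169.]
 [117. 175.]
 [259. 163.]]
```

View pics/w2.png

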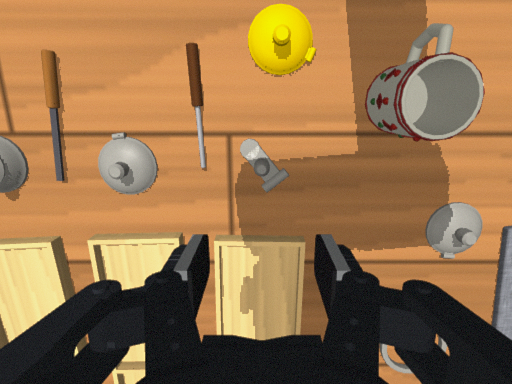

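The thumb head is at (262,167), 3 px from the prediction. Button B's knob is at (118,170) and A's at (465,238). I'll refine these and descend on the thumb lift.

Run:
```python
from h import *
c=cap('wrist'); s=robot.observe();print(s['tcp_pos'].round(4),s['eef_rot'].round(4))
for p,h in(((262,166),.036),((118,170),.034),((467,239),.034)): print(ray(c,p,h).round(4))
```

```text
[0.4407 0.1536 0.2311] [ 2.0e-04  1.7e-03  1.0e+00 -3.0e-04]
[0.4382 0.1527 0.036 ]
[ 0.4428 -0.0069  0.034 ]
[0.5261 0.3941 0.034 ]
```

Call:
play_rows(
  plan=[
    {"gripper":0.5,"x":0.002,"y":0,"z":0.03,"ax":0,"ay":0,"az":0},
    {"gripper":0.5,"x":0,"y":0,"z":0.04,"ax":0,"ay":0,"az":0},
    {"gripper":0.5,"x":0,"y":0,"z":0.04,"ax":0,"ay":0,"az":0},
    {"gripper":0.5,"x":0,"y":0,"z":0.04,"ax":0,"ay":0,"az":0},
    {"gripper":0.5,"x":0,"y":0,"z":0.03,"ax":0,"ay":0,"az":0},
    {"gripper":0.5,"x":0,"y":0,"z":0.02,"ax":0,"ay":0,"az":0},
    {"gripper":0.5,"x":0,"y":0,"z":0.016,"ax":0,"ay":0,"az":0},
    {"gripper":0.5,"x":0,"y":0,"z":0,"ax":0,"ay":0,"az":0},
    {"gripper":0.1,"x":0,"y":0,"z":0,"ax":0,"ay":0,"az":0},
    {"gripper":0.0,"x":0,"y":0,"z":0,"ax":0,"ay":0,"az":0},
    {"gripper":0.0,"x":0,"y":0,"z":0,"ax":0,"ay":0,"az":0},
    {"gripper":0.0,"x":0,"y":0,"z":0,"ax":0,"ay":0,"az":0},
  ],
)

```text
time_s: 3.4
tcp_pos: [0.4368, 0.1565, 0.0162]
eef_rot: [0.001, -0.0, 1.0, 0.0]
ft_force: [-1.7, 1.3, 7.5]
width: 0.185
grasp_force: 58.7
```

Gripped. Now lift and carry to the thumb tray centre (0.628, -0.001).

Call:
play_rows(
  plan=[
    {"gripper":0.0,"x":0,"y":0,"z":-0.01,"ax":0,"ay":0,"az":0},
    {"gripper":0.0,"x":0,"y":0,"z":-0.03,"ax":0,"ay":0,"az":0},
    {"gripper":0.0,"x":0,"y":0,"z":-0.04,"ax":0,"ay":0,"az":0},
    {"gripper":0.0,"x":0,"y":-0.01,"z":-0.03,"ax":0,"ay":0,"az":0},
    {"gripper":0.0,"x":-0.03,"y":-0.025,"z":0,"ax":0,"ay":0,"az":0},
    {"gripper":0.0,"x":-0.035,"y":-0.03,"z":0,"ax":0,"ay":0,"az":0},
    {"gripper":0.0,"x":-0.035,"y":-0.03,"z":0,"ax":0,"ay":0,"az":0},
    {"gripper":0.0,"x":-0.035,"y":-0.025,"z":0,"ax":0,"ay":0,"az":0},
    {"gripper":0.0,"x":-0.03,"y":-0.025,"z":0,"ax":0,"ay":0,"az":0},
    {"gripper":0.0,"x":-0.025,"y":-0.01,"z":0,"ax":0,"ay":0,"az":0},
    {"gripper":0.0,"x":0,"y":0,"z":0.02,"ax":0,"ay":0,"az":0},
    {"gripper":0.0,"x":0,"y":0,"z":0.02,"ax":0,"ay":0,"az":0},
  ],
)

```text
time_s: 4.9
tcp_pos: [0.6266, 0.0012, 0.0854]
eef_rot: [0.0, -0.0, 1.0, -0.0]
ft_force: [-0.2, 0.8, -0.7]
width: 0.187
grasp_force: 58.7
```

Run:
```python
from h import *
c=cap('wrist','w3.png'); s=robot.observe();print(s['tcp_pos'].round(4),s['width'],s['grasp_force'],s['ft_force'])
```

```text
[0.6252 0.0015 0.0826] 0.18453909279083902 58.69477740304319 [-1.08583684  0.65511434 -3.60737605]
```

View pics/w3.png

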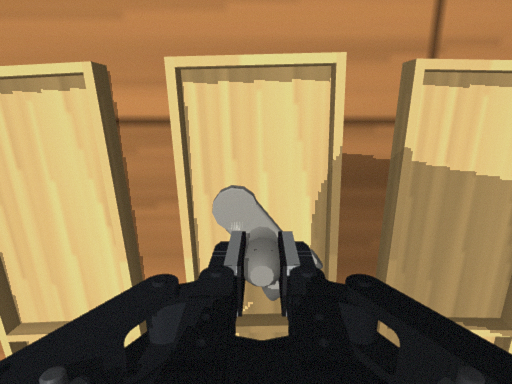

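The casting is held level at (263,265) above the middle tray's bay. Lower it gently and release.

Call:
play_rows(
  plan=[
    {"gripper":0.0,"x":0,"y":0,"z":0.025,"ax":0,"ay":0,"az":0},
    {"gripper":0.0,"x":0,"y":0,"z":0.02,"ax":0,"ay":0,"az":0},
    {"gripper":0.0,"x":0,"y":0,"z":0.01,"ax":0,"ay":0,"az":0},
    {"gripper":0.0,"x":0,"y":0,"z":0.005,"ax":0,"ay":0,"az":0},
    {"gripper":0.0,"x":0,"y":0,"z":0.003,"ax":0,"ay":0,"az":0},
    {"gripper":0.0,"x":0,"y":0,"z":0,"ax":0,"ay":0,"az":0},
    {"gripper":0.0,"x":0,"y":0,"z":0.001,"ax":0,"ay":0,"az":0},
    {"gripper":0.0,"x":0,"y":0,"z":0,"ax":0,"ay":0,"az":0},
  ],
)

```text
time_s: 5.95
tcp_pos: [0.6266, 0.0015, 0.0215]
eef_rot: [0.0, -0.0, 1.0, -0.0]
ft_force: [-0.1, 0.4, -0.6]
width: 0.188
grasp_force: 58.7
```

Call:
play_rows(
  plan=[
    {"gripper":0.0,"x":0,"y":0,"z":0.001,"ax":0,"ay":0,"az":0},
    {"gripper":0.0,"x":0,"y":0,"z":0.0005,"ax":0,"ay":0,"az":0},
    {"gripper":0.2,"x":0,"y":0,"z":0,"ax":0,"ay":0,"az":0},
    {"gripper":0.25,"x":0,"y":0,"z":0,"ax":0,"ay":0,"az":0},
    {"gripper":0.4,"x":0,"y":0,"z":0,"ax":0,"ay":0,"az":0},
    {"gripper":0.4,"x":0,"y":0,"z":0,"ax":0,"ay":0,"az":0},
    {"gripper":0.4,"x":0,"y":0,"z":-0.02,"ax":0,"ay":0,"az":0},
    {"gripper":0.5,"x":0,"y":0,"z":-0.04,"ax":0,"ay":0,"az":0},
    {"gripper":0.5,"x":0,"y":0,"z":-0.05,"ax":0,"ay":0,"az":0},
    {"gripper":0.5,"x":0.04,"y":0,"z":-0.02,"ax":0,"ay":0,"az":0},
    {"gripper":0.5,"x":0.05,"y":0,"z":0,"ax":0,"ay":0,"az":0},
    {"gripper":0.5,"x":0.05,"y":0,"z":0,"ax":0,"ay":0,"az":0},
  ],
)

```text
time_s: 7.45
tcp_pos: [0.485, 0.0014, 0.15]
eef_rot: [0.0, -0.0, 1.0, -0.0]
ft_force: [0.7, 0.2, 0.7]
width: 0.503
grasp_force: 0.0
```

Next is button B at (0.443, -0.006), with the TCP down to 0.020.

Call:
play_rows(
  plan=[
    {"gripper":0.5,"x":0.025,"y":-0.004,"z":0,"ax":0,"ay":0,"az":0},
    {"gripper":0.5,"x":0.017,"y":-0.004,"z":0.02,"ax":0,"ay":0,"az":0},
    {"gripper":0.5,"x":0,"y":0,"z":0.04,"ax":0,"ay":0,"az":0},
    {"gripper":0.5,"x":0,"y":0,"z":0.03,"ax":0,"ay":0,"az":0},
    {"gripper":0.5,"x":0,"y":0,"z":0.02,"ax":0,"ay":0,"az":0},
    {"gripper":0.5,"x":0,"y":0,"z":0.014,"ax":0,"ay":0,"az":0},
    {"gripper":0.5,"x":0,"y":0,"z":0.006,"ax":0,"ay":0,"az":0},
    {"gripper":0.5,"x":0,"y":0,"z":0,"ax":0,"ay":0,"az":0},
    {"gripper":0.1,"x":0,"y":0,"z":0,"ax":0,"ay":0,"az":0},
    {"gripper":0.0,"x":0,"y":0,"z":0,"ax":0,"ay":0,"az":0},
    {"gripper":0.0,"x":0,"y":0,"z":0,"ax":0,"ay":0,"az":0},
    {"gripper":0.0,"x":0,"y":0,"z":0,"ax":0,"ay":0,"az":0},
  ],
)

```text
time_s: 8.95
tcp_pos: [0.4449, -0.0068, 0.0206]
eef_rot: [0.001, -0.0, 1.0, -0.0]
ft_force: [-0.7, -0.1, 4.8]
width: 0.176
grasp_force: 58.5
```

Call:
play_rows(
  plan=[
    {"gripper":0.0,"x":0,"y":0,"z":-0.01,"ax":0,"ay":0,"az":0},
    {"gripper":0.0,"x":0,"y":0,"z":-0.03,"ax":0,"ay":0,"az":0},
    {"gripper":0.0,"x":0,"y":0,"z":-0.04,"ax":0,"ay":0,"az":0},
    {"gripper":0.0,"x":-0.015,"y":-0.01,"z":-0.03,"ax":0,"ay":0,"az":0},
    {"gripper":0.0,"x":-0.04,"y":-0.025,"z":0,"ax":0,"ay":0,"az":0},
    {"gripper":0.0,"x":-0.04,"y":-0.025,"z":0,"ax":0,"ay":0,"az":0},
    {"gripper":0.0,"x":-0.04,"y":-0.025,"z":0,"ax":0,"ay":0,"az":0},
    {"gripper":0.0,"x":-0.04,"y":-0.025,"z":0,"ax":0,"ay":0,"az":0},
    {"gripper":0.0,"x":-0.035,"y":-0.02,"z":0,"ax":0,"ay":0,"az":0},
    {"gripper":0.0,"x":-0.025,"y":-0.015,"z":0,"ax":0,"ay":0,"az":0},
    {"gripper":0.0,"x":0,"y":0,"z":0.02,"ax":0,"ay":0,"az":0},
    {"gripper":0.0,"x":0,"y":0,"z":0.03,"ax":0,"ay":0,"az":0},
  ],
)

```text
time_s: 10.45
tcp_pos: [0.6801, -0.1518, 0.0804]
eef_rot: [0.001, -0.0, 1.0, -0.0]
ft_force: [0.9, -1.1, -1.6]
width: 0.18
grasp_force: 58.8
```

Run:
```python
from h import *
c=cap('wrist','w4.png'); s=robot.observe();print(s['tcp_pos'].round(4),s['width'],s['grasp_force'],s['ft_force'])
```

```text
[ 0.6779 -0.1509  0.0753] 0.17691059246044608 58.79742704099044 [-2.27188272  0.04400173 -5.42082086]
```

View pics/w4.png

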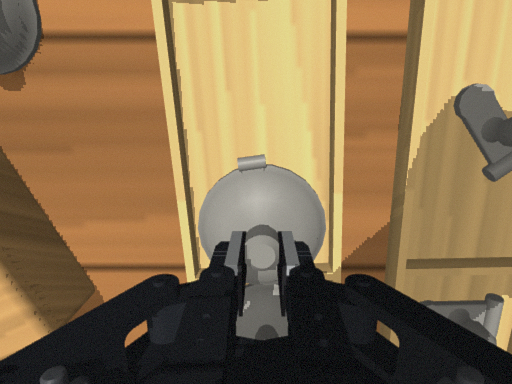

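Lid B is centred over the button bay, with the lug at (250,160) and a gap from the side walls. The thumb lift lies flat in its own tray at (490,130). Lower and release.

Call:
play_rows(
  plan=[
    {"gripper":0.0,"x":0,"y":0,"z":0.025,"ax":0,"ay":0,"az":0},
    {"gripper":0.0,"x":0,"y":0,"z":0.016,"ax":0,"ay":0,"az":0},
    {"gripper":0.0,"x":0,"y":0,"z":0.008,"ax":0,"ay":0,"az":0},
    {"gripper":0.0,"x":0,"y":0,"z":0.004,"ax":0,"ay":0,"az":0},
    {"gripper":0.0,"x":0,"y":0,"z":0.0015,"ax":0,"ay":0,"az":0},
    {"gripper":0.0,"x":0,"y":0,"z":0.001,"ax":0,"ay":0,"az":0},
    {"gripper":0.2,"x":0,"y":0,"z":0,"ax":0,"ay":0,"az":0},
    {"gripper":0.25,"x":0,"y":0,"z":0,"ax":0,"ay":0,"az":0},
    {"gripper":0.4,"x":0,"y":0,"z":0,"ax":0,"ay":0,"az":0},
    {"gripper":0.4,"x":0,"y":0,"z":0,"ax":0,"ay":0,"az":0},
    {"gripper":0.4,"x":0,"y":0,"z":-0.02,"ax":0,"ay":0,"az":0},
    {"gripper":0.5,"x":0,"y":0,"z":-0.04,"ax":0,"ay":0,"az":0},
  ],
)

```text
time_s: 12.0
tcp_pos: [0.6789, -0.1512, 0.0832]
eef_rot: [-0.002, -0.0, 1.0, 0.001]
ft_force: [0.7, 0.3, 0.6]
width: 0.494
grasp_force: 0.0
```

Call:
play_rows(
  plan=[
    {"gripper":0.5,"x":0,"y":0,"z":-0.045,"ax":0,"ay":0,"az":0},
    {"gripper":0.5,"x":0.01,"y":0.03,"z":-0.02,"ax":0,"ay":0,"az":0},
    {"gripper":0.5,"x":0.017,"y":0.05,"z":0,"ax":0,"ay":0,"az":0},
    {"gripper":0.5,"x":0.017,"y":0.055,"z":0,"ax":0,"ay":0,"az":0},
    {"gripper":0.5,"x":0.017,"y":0.055,"z":0,"ax":0,"ay":0,"az":0},
    {"gripper":0.5,"x":0.017,"y":0.055,"z":0,"ax":0,"ay":0,"az":0},
    {"gripper":0.5,"x":0.017,"y":0.055,"z":0,"ax":0,"ay":0,"az":0},
    {"gripper":0.5,"x":0.017,"y":0.055,"z":0,"ax":0,"ay":0,"az":0},
    {"gripper":0.5,"x":0.017,"y":0.055,"z":0,"ax":0,"ay":0,"az":0},
    {"gripper":0.5,"x":0.017,"y":0.055,"z":0,"ax":0,"ay":0,"az":0},
    {"gripper":0.5,"x":0.011,"y":0.05,"z":0,"ax":0,"ay":0,"az":0},
    {"gripper":0.5,"x":0,"y":0.03,"z":0,"ax":0,"ay":0,"az":0},
  ],
)

```text
time_s: 13.5
tcp_pos: [0.521, 0.3958, 0.1493]
eef_rot: [-0.0, -0.002, 1.0, 0.0]
ft_force: [0.5, -0.2, -0.5]
width: 0.499
grasp_force: 0.0
```

Run:
```python
from h import *
c=cap('wrist','w5.png'); s=robot.observe();print(s['tcp_pos'].round(4),s['width'],s['q'].round(2))
print(proj(c,[[.523,.395,.034]]))
```

```text
[0.5209 0.3982 0.1491] 0.5006610747549142 [ 0.47  0.63  1.11  0.    1.41 -1.1 ]
[[259.76777664 190.89148044]]
```

View pics/w5.png

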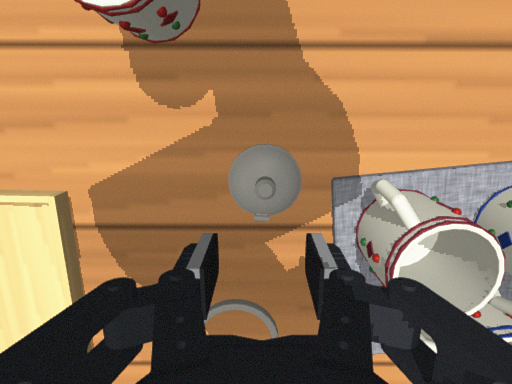

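Knob A is at (265,187), within about 3 mm of the prediction. The neighbouring mug handle is about 75 mm away, so it clears. Descend and grip.

Call:
play_rows(
  plan=[
    {"gripper":0.5,"x":-0.002,"y":0.001,"z":0.03,"ax":0,"ay":0,"az":0},
    {"gripper":0.5,"x":0,"y":0,"z":0.04,"ax":0,"ay":0,"az":0},
    {"gripper":0.5,"x":0,"y":0,"z":0.03,"ax":0,"ay":0,"az":0},
    {"gripper":0.5,"x":0,"y":0,"z":0.018,"ax":0,"ay":0,"az":0},
    {"gripper":0.5,"x":0,"y":0,"z":0.011,"ax":0,"ay":0,"az":0},
    {"gripper":0.5,"x":0,"y":0,"z":0,"ax":0,"ay":0,"az":0},
    {"gripper":0.1,"x":0,"y":0,"z":0,"ax":0,"ay":0,"az":0},
    {"gripper":0.0,"x":0,"y":0,"z":0,"ax":0,"ay":0,"az":0},
    {"gripper":0.0,"x":0,"y":0,"z":0,"ax":0,"ay":0,"az":0},
    {"gripper":0.0,"x":0,"y":0,"z":0,"ax":0,"ay":0,"az":0},
    {"gripper":0.0,"x":0,"y":0,"z":-0.01,"ax":0,"ay":0,"az":0},
    {"gripper":0.0,"x":0,"y":0,"z":-0.03,"ax":0,"ay":0,"az":0},
  ],
)

```text
time_s: 15.05
tcp_pos: [0.5234, 0.3939, 0.0597]
eef_rot: [-0.002, -0.0, 1.0, -0.001]
ft_force: [0.1, -0.1, -0.9]
width: 0.177
grasp_force: 58.8
```

Call:
play_rows(
  plan=[
    {"gripper":0.0,"x":0,"y":0,"z":-0.04,"ax":0,"ay":0,"az":0},
    {"gripper":0.0,"x":0,"y":-0.02,"z":-0.03,"ax":0,"ay":0,"az":0},
    {"gripper":0.0,"x":-0.006,"y":-0.05,"z":0,"ax":0,"ay":0,"az":0},
    {"gripper":0.0,"x":-0.007,"y":-0.055,"z":0,"ax":0,"ay":0,"az":0},
    {"gripper":0.0,"x":-0.007,"y":-0.06,"z":0,"ax":0,"ay":0,"az":0},
    {"gripper":0.0,"x":-0.007,"y":-0.06,"z":0,"ax":0,"ay":0,"az":0},
    {"gripper":0.0,"x":-0.007,"y":-0.06,"z":0,"ax":0,"ay":0,"az":0},
    {"gripper":0.0,"x":-0.007,"y":-0.06,"z":0,"ax":0,"ay":0,"az":0},
    {"gripper":0.0,"x":-0.007,"y":-0.06,"z":0,"ax":0,"ay":0,"az":0},
    {"gripper":0.0,"x":-0.007,"y":-0.055,"z":0,"ax":0,"ay":0,"az":0},
    {"gripper":0.0,"x":-0.007,"y":-0.05,"z":0,"ax":0,"ay":0,"az":0},
    {"gripper":0.0,"x":0,"y":-0.02,"z":0,"ax":0,"ay":0,"az":0},
  ],
)

```text
time_s: 16.55
tcp_pos: [0.5866, -0.1582, 0.1305]
eef_rot: [0.0, 0.001, 1.0, -0.0]
ft_force: [0.0, 0.9, -1.2]
width: 0.18
grasp_force: 58.8
```

Call:
play_rows(
  plan=[
    {"gripper":0.0,"x":0,"y":0,"z":0.02,"ax":0,"ay":0,"az":0},
    {"gripper":0.0,"x":0,"y":0,"z":0.02,"ax":0,"ay":0,"az":0},
    {"gripper":0.0,"x":0,"y":0,"z":0,"ax":0,"ay":0,"az":0},
  ],
)

```text
time_s: 16.92
tcp_pos: [0.5859, -0.1546, 0.0894]
eef_rot: [-0.001, -0.001, 1.0, 0.001]
ft_force: [0.1, -0.1, 0.4]
width: 0.174
grasp_force: 58.8
```

Run:
```python
from h import *
c=cap('wrist','w6.png'); s=robot.observe();print(s['tcp_pos'].round(4),s['width'],s['grasp_force'],s['ft_force'])
```

```text
[ 0.5865 -0.1549  0.0905] 0.17360973975252308 58.84819394923397 [0.4014807  0.18405282 0.09112127]
```

View pics/w6.png

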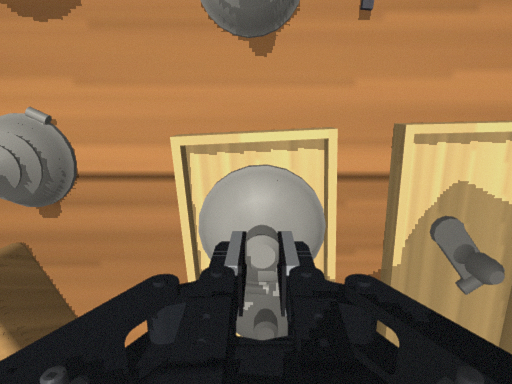

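Lid A is centred over the near half of the bay, with walls at columns 190 and 330. Lower and release.

Call:
play_rows(
  plan=[
    {"gripper":0.0,"x":0,"y":0,"z":0.03,"ax":0,"ay":0,"az":0},
    {"gripper":0.0,"x":0,"y":0,"z":0.02,"ax":0,"ay":0,"az":0},
    {"gripper":0.0,"x":0,"y":0,"z":0.008,"ax":0,"ay":0,"az":0},
    {"gripper":0.0,"x":0,"y":0,"z":0.004,"ax":0,"ay":0,"az":0},
    {"gripper":0.0,"x":0,"y":0,"z":0.0015,"ax":0,"ay":0,"az":0},
    {"gripper":0.0,"x":0,"y":0,"z":0.001,"ax":0,"ay":0,"az":0},
    {"gripper":0.2,"x":0,"y":0,"z":0,"ax":0,"ay":0,"az":0},
    {"gripper":0.25,"x":0,"y":0,"z":0,"ax":0,"ay":0,"az":0},
    {"gripper":0.4,"x":0,"y":0,"z":0,"ax":0,"ay":0,"az":0},
    {"gripper":0.4,"x":0,"y":0,"z":0,"ax":0,"ay":0,"az":0},
    {"gripper":0.4,"x":0,"y":0,"z":-0.02,"ax":0,"ay":0,"az":0},
    {"gripper":0.5,"x":0,"y":0,"z":-0.04,"ax":0,"ay":0,"az":0},
  ],
)

```text
time_s: 18.48
tcp_pos: [0.5859, -0.1552, 0.0851]
eef_rot: [-0.002, -0.0, 1.0, 0.001]
ft_force: [1.1, -0.2, -0.5]
width: 0.505
grasp_force: 0.0
```

Call:
play_rows(
  plan=[
    {"gripper":0.5,"x":0,"y":0,"z":-0.045,"ax":0,"ay":0,"az":0},
    {"gripper":0.5,"x":0.005,"y":-0.018,"z":-0.04,"ax":0,"ay":0,"az":0},
    {"gripper":0.5,"x":0.01,"y":-0.05,"z":0,"ax":0,"ay":0,"az":0},
    {"gripper":0.5,"x":0.01,"y":-0.05,"z":0,"ax":0,"ay":0,"az":0},
    {"gripper":0.5,"x":0.005,"y":-0.05,"z":0,"ax":0,"ay":0,"az":0},
    {"gripper":0.5,"x":0,"y":0,"z":0,"ax":0,"ay":0,"az":0},
  ],
)

```text
time_s: 19.23
tcp_pos: [0.5559, -0.3268, 0.1702]
eef_rot: [-0.0, 0.002, 1.0, -0.0]
ft_force: [0.5, 0.8, 0.2]
width: 0.501
grasp_force: 0.0
```

Run:
```python
from h import *
c=cap('wrist','w7.png'); s=robot.observe();print(s['tcp_pos'].round(4),s['width'])
print(proj(c,[[.556,-.324,.067],[.439,-.161,.067]]))
```

```text
[ 0.5563 -0.3247  0.1703] 0.503738153368661
[[264.11021874 192.65531203]
 [491.17488234  34.92568707]]
```

View pics/w7.png

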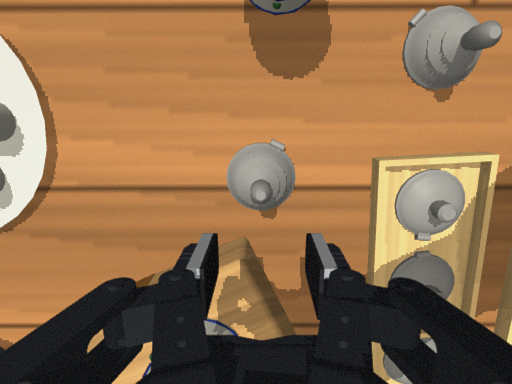

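Finial D is at (261,192) and C at (490,33), both as predicted. Both button lids lie flat in the tray on the right. Grip D.

Call:
play_rows(
  plan=[
    {"gripper":0.5,"x":0,"y":0.001,"z":0.03,"ax":0,"ay":0,"az":0},
    {"gripper":0.5,"x":0,"y":0,"z":0.04,"ax":0,"ay":0,"az":0},
    {"gripper":0.5,"x":0,"y":0,"z":0.03,"ax":0,"ay":0,"az":0},
    {"gripper":0.5,"x":0,"y":0,"z":0.015,"ax":0,"ay":0,"az":0},
    {"gripper":0.5,"x":0,"y":0,"z":0.01,"ax":0,"ay":0,"az":0},
    {"gripper":0.5,"x":0,"y":0,"z":0,"ax":0,"ay":0,"az":0},
    {"gripper":0.1,"x":0,"y":0,"z":0,"ax":0,"ay":0,"az":0},
    {"gripper":0.0,"x":0,"y":0,"z":0,"ax":0,"ay":0,"az":0},
    {"gripper":0.0,"x":0,"y":0,"z":0,"ax":0,"ay":0,"az":0},
    {"gripper":0.0,"x":0,"y":0,"z":0,"ax":0,"ay":0,"az":0},
    {"gripper":0.0,"x":0,"y":0,"z":-0.01,"ax":0,"ay":0,"az":0},
    {"gripper":0.0,"x":0,"y":0,"z":-0.03,"ax":0,"ay":0,"az":0},
  ],
)

```text
time_s: 20.78
tcp_pos: [0.556, -0.322, 0.085]
eef_rot: [-0.002, -0.0, 1.0, 0.001]
ft_force: [0.9, 0.2, -2.0]
width: 0.18
grasp_force: 58.7
```

Call:
play_rows(
  plan=[
    {"gripper":0.0,"x":0,"y":0,"z":-0.045,"ax":0,"ay":0,"az":0},
    {"gripper":0.0,"x":0,"y":0.021,"z":-0.045,"ax":0,"ay":0,"az":0},
    {"gripper":0.0,"x":0,"y":0.05,"z":0,"ax":0,"ay":0,"az":0},
    {"gripper":0.0,"x":-0.01,"y":0.055,"z":0,"ax":0,"ay":0,"az":0},
    {"gripper":0.0,"x":-0.02,"y":0.055,"z":0,"ax":0,"ay":0,"az":0},
    {"gripper":0.0,"x":-0.02,"y":0.055,"z":0,"ax":0,"ay":0,"az":0},
    {"gripper":0.0,"x":-0.02,"y":0.055,"z":0,"ax":0,"ay":0,"az":0},
    {"gripper":0.0,"x":-0.02,"y":0.055,"z":0,"ax":0,"ay":0,"az":0},
    {"gripper":0.0,"x":-0.02,"y":0.055,"z":0,"ax":0,"ay":0,"az":0},
    {"gripper":0.0,"x":-0.01,"y":0.045,"z":0,"ax":0,"ay":0,"az":0},
    {"gripper":0.0,"x":0,"y":0.025,"z":0,"ax":0,"ay":0,"az":0},
    {"gripper":0.0,"x":0,"y":0,"z":0,"ax":0,"ay":0,"az":0},
  ],
)

```text
time_s: 22.28
tcp_pos: [0.6759, 0.1498, 0.1758]
eef_rot: [-0.0, -0.001, 1.0, -0.0]
ft_force: [-1.0, -0.3, -1.6]
width: 0.181
grasp_force: 58.8
```

Call:
play_rows(
  plan=[
    {"gripper":0.0,"x":0,"y":0,"z":0.03,"ax":0,"ay":0,"az":0},
    {"gripper":0.0,"x":0,"y":0,"z":0.03,"ax":0,"ay":0,"az":0},
    {"gripper":0.0,"x":0,"y":0,"z":0,"ax":0,"ay":0,"az":0},
  ],
)

```text
time_s: 22.65
tcp_pos: [0.6753, 0.1468, 0.1139]
eef_rot: [-0.003, 0.001, 1.0, -0.0]
ft_force: [0.4, 0.8, -0.6]
width: 0.18
grasp_force: 58.8
```

Run:
```python
from h import *
c=cap('wrist','w8.png'); s=robot.observe();print(s['tcp_pos'].round(4),s['width'],s['grasp_force'],s['ft_force'],s['q'].round(2))
```

```text
[0.6763 0.1471 0.1159] 0.17850976480346759 58.84949733686881 [ 0.96128717 -0.45517785 -0.36888191] [ 0.04  0.72  1.02 -0.    1.4  -1.53]
```

View pics/w8.png

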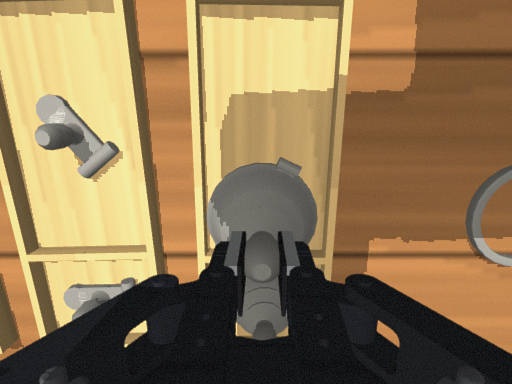

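Lid D is centred over the far half of the steeple bay. Lower and release.

Call:
play_rows(
  plan=[
    {"gripper":0.0,"x":0,"y":0,"z":0.03,"ax":0,"ay":0,"az":0},
    {"gripper":0.0,"x":0,"y":0,"z":0.02,"ax":0,"ay":0,"az":0},
    {"gripper":0.0,"x":0,"y":0,"z":0.008,"ax":0,"ay":0,"az":0},
    {"gripper":0.0,"x":0,"y":0,"z":0.004,"ax":0,"ay":0,"az":0},
    {"gripper":0.0,"x":0,"y":0,"z":0.0015,"ax":0,"ay":0,"az":0},
    {"gripper":0.0,"x":0,"y":0,"z":0.001,"ax":0,"ay":0,"az":0},
    {"gripper":0.2,"x":0,"y":0,"z":0,"ax":0,"ay":0,"az":0},
    {"gripper":0.25,"x":0,"y":0,"z":0,"ax":0,"ay":0,"az":0},
    {"gripper":0.4,"x":0,"y":0,"z":0,"ax":0,"ay":0,"az":0},
    {"gripper":0.5,"x":0,"y":0,"z":0,"ax":0,"ay":0,"az":0},
    {"gripper":0.5,"x":0,"y":0,"z":-0.02,"ax":0,"ay":0,"az":0},
    {"gripper":0.5,"x":0,"y":0,"z":-0.04,"ax":0,"ay":0,"az":0},
  ],
)

```text
time_s: 24.2
tcp_pos: [0.6756, 0.1484, 0.1103]
eef_rot: [-0.002, -0.0, 1.0, -0.0]
ft_force: [1.7, 0.8, 0.8]
width: 0.499
grasp_force: 0.0
```

Call:
play_rows(
  plan=[
    {"gripper":0.5,"x":0,"y":0,"z":-0.05,"ax":0,"ay":0,"az":0},
    {"gripper":0.5,"x":0.02,"y":-0.029,"z":-0.01,"ax":0,"ay":0,"az":0},
    {"gripper":0.5,"x":0.035,"y":-0.045,"z":0,"ax":0,"ay":0,"az":0},
    {"gripper":0.5,"x":0.035,"y":-0.045,"z":0,"ax":0,"ay":0,"az":0},
    {"gripper":0.5,"x":0.035,"y":-0.045,"z":0,"ax":0,"ay":0,"az":0},
    {"gripper":0.5,"x":0.035,"y":-0.045,"z":0,"ax":0,"ay":0,"az":0},
    {"gripper":0.5,"x":0.035,"y":-0.045,"z":0,"ax":0,"ay":0,"az":0},
    {"gripper":0.5,"x":0.027,"y":-0.035,"z":0,"ax":0,"ay":0,"az":0},
    {"gripper":0.5,"x":0.015,"y":-0.02,"z":0,"ax":0,"ay":0,"az":0},
    {"gripper":0.5,"x":0,"y":0,"z":0,"ax":0,"ay":0,"az":0},
  ],
)

```text
time_s: 25.45
tcp_pos: [0.4391, -0.1617, 0.1716]
eef_rot: [0.0, 0.001, 1.0, -0.0]
ft_force: [0.5, 0.6, -0.1]
width: 0.5
grasp_force: 0.0
```

Call:
play_rows(
  plan=[
    {"gripper":0.5,"x":0,"y":0,"z":0.03,"ax":0,"ay":0,"az":0},
    {"gripper":0.5,"x":0,"y":0,"z":0.04,"ax":0,"ay":0,"az":0},
    {"gripper":0.5,"x":0,"y":0,"z":0.03,"ax":0,"ay":0,"az":0},
    {"gripper":0.5,"x":0,"y":0,"z":0.015,"ax":0,"ay":0,"az":0},
    {"gripper":0.5,"x":0,"y":0,"z":0.01,"ax":0,"ay":0,"az":0},
    {"gripper":0.5,"x":0,"y":0,"z":0,"ax":0,"ay":0,"az":0},
    {"gripper":0.1,"x":0,"y":0,"z":0,"ax":0,"ay":0,"az":0},
    {"gripper":0.0,"x":0,"y":0,"z":0,"ax":0,"ay":0,"az":0},
    {"gripper":0.0,"x":0,"y":0,"z":0,"ax":0,"ay":0,"az":0},
    {"gripper":0.0,"x":0,"y":0,"z":0,"ax":0,"ay":0,"az":0},
    {"gripper":0.0,"x":0,"y":0,"z":-0.01,"ax":0,"ay":0,"az":0},
    {"gripper":0.0,"x":0,"y":0,"z":-0.03,"ax":0,"ay":0,"az":0},
  ],
)

```text
time_s: 26.95
tcp_pos: [0.4387, -0.1601, 0.0861]
eef_rot: [-0.002, -0.0, 1.0, 0.001]
ft_force: [-0.2, 0.1, -1.3]
width: 0.183
grasp_force: 58.9
```

Call:
play_rows(
  plan=[
    {"gripper":0.0,"x":0,"y":0,"z":-0.045,"ax":0,"ay":0,"az":0},
    {"gripper":0.0,"x":0,"y":0.02,"z":-0.045,"ax":0,"ay":0,"az":0},
    {"gripper":0.0,"x":-0.02,"y":0.045,"z":0,"ax":0,"ay":0,"az":0},
    {"gripper":0.0,"x":-0.025,"y":0.05,"z":0,"ax":0,"ay":0,"az":0},
    {"gripper":0.0,"x":-0.025,"y":0.05,"z":0,"ax":0,"ay":0,"az":0},
    {"gripper":0.0,"x":-0.025,"y":0.05,"z":0,"ax":0,"ay":0,"az":0},
    {"gripper":0.0,"x":-0.025,"y":0.045,"z":0,"ax":0,"ay":0,"az":0},
    {"gripper":0.0,"x":-0.015,"y":0.03,"z":0,"ax":0,"ay":0,"az":0},
    {"gripper":0.0,"x":-0.008,"y":0.02,"z":0,"ax":0,"ay":0,"az":0},
    {"gripper":0.0,"x":0,"y":0,"z":0.03,"ax":0,"ay":0,"az":0},
    {"gripper":0.0,"x":0,"y":0,"z":0.03,"ax":0,"ay":0,"az":0},
    {"gripper":0.0,"x":0,"y":0,"z":0,"ax":0,"ay":0,"az":0},
  ],
)

```text
time_s: 28.45
tcp_pos: [0.581, 0.1493, 0.1146]
eef_rot: [-0.003, -0.0, 1.0, -0.0]
ft_force: [0.4, -0.3, -1.3]
width: 0.183
grasp_force: 59.0
```

Run:
```python
from h import *
c=cap('wrist','w9.png'); s=robot.observe();print(s['tcp_pos'].round(4),s['width'],s['grasp_force'])
```

```text
[0.582  0.1494 0.1163] 0.18375077360766484 58.985073638905305
```

View pics/w9.png

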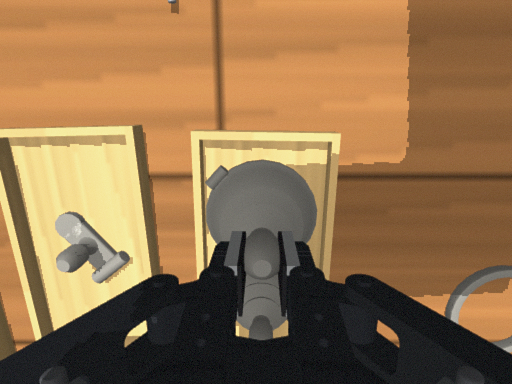

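Lid C is centred over the near half of the bay, with the lug at (216,178) inside the walls. Lower, release and retreat.

Call:
play_rows(
  plan=[
    {"gripper":0.0,"x":0,"y":0,"z":0.03,"ax":0,"ay":0,"az":0},
    {"gripper":0.0,"x":0,"y":0,"z":0.02,"ax":0,"ay":0,"az":0},
    {"gripper":0.0,"x":0,"y":0,"z":0.008,"ax":0,"ay":0,"az":0},
    {"gripper":0.0,"x":0,"y":0,"z":0.004,"ax":0,"ay":0,"az":0},
    {"gripper":0.0,"x":0,"y":0,"z":0.0015,"ax":0,"ay":0,"az":0},
    {"gripper":0.0,"x":0,"y":0,"z":0.001,"ax":0,"ay":0,"az":0},
    {"gripper":0.2,"x":0,"y":0,"z":0,"ax":0,"ay":0,"az":0},
    {"gripper":0.25,"x":0,"y":0,"z":0,"ax":0,"ay":0,"az":0},
    {"gripper":0.4,"x":0,"y":0,"z":0,"ax":0,"ay":0,"az":0},
    {"gripper":0.5,"x":0,"y":0,"z":0,"ax":0,"ay":0,"az":0},
    {"gripper":0.5,"x":0,"y":0,"z":-0.02,"ax":0,"ay":0,"az":0},
    {"gripper":0.5,"x":0,"y":0,"z":-0.04,"ax":0,"ay":0,"az":0},
  ],
)

```text
time_s: 30.0
tcp_pos: [0.5817, 0.1493, 0.1112]
eef_rot: [-0.002, -0.0, 1.0, -0.0]
ft_force: [0.4, 0.1, 0.2]
width: 0.5
grasp_force: 0.0
```

Call:
play_rows(
  plan=[
    {"gripper":0.5,"x":0,"y":0,"z":-0.05,"ax":0,"ay":0,"az":0},
    {"gripper":0.5,"x":0,"y":0,"z":-0.05,"ax":0,"ay":0,"az":0},
    {"gripper":0.5,"x":0.05,"y":0,"z":0,"ax":0,"ay":0,"az":0},
    {"gripper":0.5,"x":0.05,"y":0,"z":0,"ax":0,"ay":0,"az":0},
    {"gripper":0.5,"x":0.05,"y":0,"z":0,"ax":0,"ay":0,"az":0},
    {"gripper":0.5,"x":0.05,"y":0,"z":0,"ax":0,"ay":0,"az":0},
    {"gripper":0.5,"x":0.02,"y":0,"z":0,"ax":0,"ay":0,"az":0},
    {"gripper":0.5,"x":0,"y":0,"z":0,"ax":0,"ay":0,"az":0},
  ],
)

```text
time_s: 31.0
tcp_pos: [0.3617, 0.1494, 0.2123]
eef_rot: [0.0, -0.001, 1.0, 0.0]
ft_force: [1.1, 1.0, 0.5]
width: 0.504
grasp_force: 0.0
```

Run:
```python
from h import *
a=cap('top')['frame'][40:250,85:420]; b=cap('side')['frame'][110:290,100:330]
r=lambda im,w:cv2.resize(im,(w,round(im.shape[0]*w/im.shape[1])),interpolation=cv2.INTER_CUBIC)
a=r(a,400);b=r(b,400);h=max(len(a),len(b));pad=lambda x:np.pad(x,((0,h-len(x)),(0,0),(0,0)))
cv2.imwrite('pics/end.png',np.hstack([pad(a),pad(b)])[:,:,::-1]); print(robot.observe()['tcp_pos'])
```

```text
[0.36327918 0.14924883 0.21209481]
```

View pics/end.png

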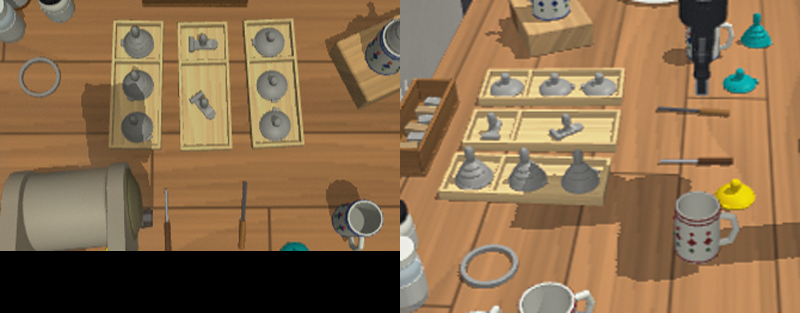

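All five castings lie flat and upright in the right bays, both steins are in place, and the arm is clear.

```bash
python3 -c "
from rig import order
print(order.job_done())"
```

```text
the job is handed in; nothing more can be done
None
```

I put all five castings in their matching trays, flat and upright, left both steins untouched, and handed the job in after about 31 s of the 120 s; the hand-in call did not report a verdict.

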